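Read the block thermometer of a dry-block heater

ROBOT

A 7-joint arm with a two-finger parallel gripper is mounted at the origin on the work surface. World frame = base frame: x ahead of the robot, y to its left, z up, the work surface at z = 0. Lengths are in m, angles in rad, forces in N, time in s.
With the tool pointing down it reaches from about 0.4 to 0.875 m from the base axis. Payload 6.5 kg.
Tool frame: the origin (TCP) lies between the finger pads; the fingertips stand manip.nose_length ahead of it and the grasp point (between the pads) lies 2 mm behind it (manip.nose_length is the distance from the TCP to the fingertips, in m); z points along the fingers, y is the line along which they close (so a half turn about z gives the same grasp; the last joint's range is limited). The gripper opens to 88 mm and grips with 3 to 60 N. Pads are 18 mm wide; open, the fingers measure 123 mm over their backs; the gripper's body (75 mm by 187 mm) begins 45 mm behind the grasp point.
Start: joints at [1.163, 0.536, -0.004, 1.538, 0.003, 1.067, -0.071], TCP at [0.218, -0.612, 0.256] pointing down, gripper open.
Joint ranges: [-2.7, 2.7], [-0.37, 2.16], [-1.27, 1.26], [0.24, 2.4], [-1.31, 4.45], [0.19, 1.91], [-2.76, 2.76]. Speed limits (rad/s): [2.39, 2.39, 3.14, 3.14, 3.14, 3.14, 3.14].

INTERFACE

Orientations are given as a rotation vector (axis times angle).
In Python, from plant import manip gives the robot as it stands.
- The arm moves only by the tool carry_out, never from a script. Its argument "plan" is one flat list of numbers, 7 for each row, row after row: the turn, a rotation vector about the tool's x, y, z in units of 5 degrees (1.0 is 5 degrees), then the shift along the tool's x, y, z in units of 40 mm (1.0 is 40 mm), then the closure in counts, from 0 (fully open) to 255 (shut). In form: [rx, ry, rz, dx, dy, dz, claw, rx, ry, rz, dx, dy, dz, claw, ...]. A call has 1 to 12 rows; each row shifts and turns the commanded pose from where the row before left it, along the tool's axes as they then stand; what a row does not reach is not made up. A row lasts 1/12 s, in which the tool goes at most 41.7 mm and 7.16 degrees, less where a joint would pass 70% of its speed; a pose out of reach is approached as far as the arm can. A call is refused whole if a number of a shift passes 1 or a number of a turn 1, either way. A call with a gripper value outside its range is refused whole. The fingers move at their own pace and stop on an object; "grip_force" is the grip in N (left out, the last holds). Time passes only in rows, so rows that do not move let the fingers close. It gives the time, the measured TCP pose, the force, the opening and the grip force at its end, in the units of the state.
- manip.sense(): the state, without advancing time (a new reading comes with each control period).
- manip.snapshot(name): name is "side" or "top" or "wrist"; returns a dict with "color" (420x560x3 uint8, blue, green, red), "z_map" (420x560 float32, m along the optical axis (not along the pixel's ray), 0 where there is no reading), "K" (3x3 intrinsics, pixels), "D" ([k1, k2, p1, p2, k3] as OpenCV has them; the pictures are not rectified), "pose" (4x4, takes a point from camera to world coordinates). Camera axes: x right, y down, z forward; pixel columns grow to the right and rows downward; lengths in m; the calibration is good to about 2 mm. A picture is of the moment at which its call begins.
- manip.close_job(): hands the job in; it is judged then, once.
Trained networks look in the newest picture that a camera, given by its name, has taken for a name from the list of things; names that differ only in an ending like _2 or _b are one class to them, and where a whole thing is asked for, a point or a joint stands for the part that bears it (a point fixed in the world has none). Each returns a list of dicts, best first, with "conf" (0 to 1); they miss things now and then, are a little off and sometimes report something else, mostly with a low value. They report only what shows in the picture. A call takes as long as a camera call.
- manip.regions_of(camera, target): "mask" (420x560 bool, what is visible of it) and "location" ([column, row] in pixels, amid what is visible of it).
- manip.pinpoint(camera, target): "location" ([column, row] in pixels: a listed point, or the origin of a listed thing).
The state is a dict: "time": time; "joint_positions": joint angles; "qvel": joint speeds; "tau": joint torques, N m; "position": TCP position; "tool_rot": TCP orientation; "contact_force": force on the tool from outside, world axes, zero at the start; "wrist_torque": the same for the moment, N m; "finger_gap": finger opening in m; "grip_force": force on a finger pad.
Only numpy, scipy, OpenCV 4.12 (cv2) and the standard library are available. Lean on these libraries where they do the work, as an engineer would, in place of code of your own. Each camera call takes 0.05 s, during which the arm holds its last target. There are 200 camera calls.

TASK

The block temperature has to be checked. Tip the clear cover up by the grip plate at its front, its rear edge still standing on the heater, then lift it off and stand it the right way up on the bench, clear of the heater, and let go of it. Then take the metal thermometer gently by its cap and draw it straight up out of its well until the whole scale window is just clear of the block, the bulb end below the window still down in the well; do not pull it right out or wrench it sideways, leave the two glass vials, the wash bottle and the beaker alone, and finish still holding the thermometer there, steady, for the reading.

Things in the scene. Friction and masses are not known exactly. Their poses are not given: they have to be found in the camera images.
- heater: Dry-block heater, a white bench instrument 240 (x) x 190 (y) x 128 mm tall, fixed. Origin: centre of its underside; z up, front (sloped key panel) towards -x. From x = -30 to +120 mm it is a tower 122 mm tall holding an aluminium block; a raised rim round the block (inside 106 x 136 mm, centred at x = +45, y = 0, top at z = 128 mm) locates the cover with 2 mm of play on each side.
- block_top (a point): Centre of the aluminium block's flat top (90 mm in x, 120 mm in y), 125 mm above the bench and 45 mm behind the heater's origin; axes as the heater's. The block has six vertical wells of 17 mm bore, 80 mm deep, at x = -19 and +19 mm, y = -36, 0 and +36 mm from this point.
- cover: Clear plastic hood, open below, 102 (x) x 132 (y) x 78 mm tall, walls 4 mm, about 0.22 kg. Origin: centre of its lower edge; z up, front towards -x like the heater's. It stands loose over the block, its lower edge at 122 mm above the bench, inside the raised rim; its inside is 5 mm higher than the thermometer's top.
- cover_grip (a point): Grip point of the cover, in the upright grey grip plate that stands on its top along the front edge: plate 8 mm thick (x), 50 mm wide (y), 34 mm tall. The point is 10 mm below the plate's top edge, 102 mm above the hood's lower edge and 47 mm in front of its centre; 24 mm below it is the hood's flat top. Axes as the cover's. Gripped from above, across x.
- cover_rear (a point): Middle of the hood's lower rear edge (51 mm behind its centre), about which the hood tips; axes as the cover's.
- thermometer: Metal-cased thermometer loose in one of the wells (varies), about 0.11 kg, 146 mm long. Origin: centre of its lower end, resting on the well's bottom; z up along it. Stem 16 mm thick: bulb chamber 0-30 mm, cut-away scale window 30-70 mm, plain to 110 mm; then a ribbed steel cap 22 mm thick to 146 mm. Raised 50 mm, the window is just clear; at 80 mm it leaves the well. Let go, it slides down.
- cap (a point): Grip point on the axis of the thermometer's cap, 135 mm above its lower end, 11 mm below the top of the cap; seated, 55 mm above the block. The stem has only 0.5 mm of play all round in its well, so a hard grip a few mm off centre, or a pull off the well's line, presses it against the bore.
- vial_1: Glass vial, 16 mm in diameter, with a black screw cap 19 mm in diameter, 98 mm in all, standing loose in another well, 18 mm of it above the block. Origin: centre of its bottom, on the well's bottom.
- vial_2: A second vial just like it, in another well.
- wash_bottle: White wash bottle 68 mm in diameter, 186 mm tall with its red spout, loose on the bench to the heater's right. Origin: centre of its underside.
- beaker: Glass beaker 76 mm in diameter, 100 mm tall, loose on the bench towards the left. Origin: centre of its underside.

How it is judged:
By the outcome, as a careful person would: the job done as asked, in the order asked, and still so for the second after the job is handed in, while the arm keeps its last pose, push and grip.
It also fails if it takes over 54 s, if anything falls off the work surface, if the arm or the gripper's body presses on something with over 40 N, if the wrist force passes 120 N, or if a joint passes its speed limit or range.

## Working session

There is one attempt and no reset: what is moved stays moved. The work goes in short steps, Python scripts to look and compute and a tool call to move; the robot and the scene stay as the last step left them, time stands still between calls to the robot, and variables do not carry over. Pictures are saved under pics/ and viewed, at most 10 in all, crops included, and the job is handed in when it is done.

Besides the shell and the picture viewer there is one more tool, called after ">>>" as name(argument=value, ...) on one line, values as JSON. carry_out: Moves the arm, as the interface text tells. Its arguments: {"type":"object","properties":{"plan":{"type":"array"},"grip_force":{"type":"number"}},"required":["plan"]}

```bash
mkdir -p pics; ls
cat > h.py <<'E'
import numpy as np, cv2
from scipy.spatial.transform import Rotation as R
from plant import manip
def snap(n,f=None):
    s=manip.snapshot(n)
    if f: cv2.imwrite('pics/'+f,s['color'])
    return s
def ray(s,uv):
    p=cv2.undistortPoints(np.array([[uv]],float),s['K'],np.array(s['D'],float))[0,0]
    d=s['pose'][:3,:3]@np.array([p[0],p[1],1.]); return s['pose'][:3,3],d
def at_z(s,uv,z):
    o,d=ray(s,uv); return o+d*(z-o[2])/d[2]
def at_depth(s,uv):
    u,v=[int(round(x)) for x in uv]; w=s['z_map'][max(0,v-2):v+3,max(0,u-2):u+3]; w=w[w>0]
    o,d=ray(s,uv); return o+d*np.median(w) if w.size else None
def cloud(s,mask=None):
    m=s['z_map']>0
    if mask is not None: m&=mask
    v,u=np.nonzero(m)
    p=cv2.undistortPoints(np.stack([u,v],1)[:,None].astype(float),s['K'],np.array(s['D'],float))[:,0]
    z=s['z_map'][v,u]; c=np.c_[p*z[:,None],z]
    return c@s['pose'][:3,:3].T+s['pose'][:3,3]
def px(s,P):
    T=np.linalg.inv(s['pose']); r=cv2.Rodrigues(T[:3,:3])[0]
    return cv2.projectPoints(np.array(P,float).reshape(-1,3),r,T[:3,3],s['K'],np.array(s['D'],float))[0][:,0]
E
python3 - <<'E'
from h import *
np.set_printoptions(precision=4,suppress=True)
print(manip.nose_length,manip.sense())
a=[]
for c in ['side','top']:
    s=snap(c); a.append(s['color']); print(c,s['pose'])
    for t in ['heater','block_top','cover','cover_grip','cover_rear','thermometer','cap','vial_1','wash_bottle','beaker']:
        for d in manip.pinpoint(c,t)[:3]:
            print(c,t,round(d['conf'],2),np.round(d['location'],1),at_depth(s,d['location']))
cv2.imwrite('pics/a.png',a[0]);cv2.imwrite('pics/b.png',a[1])
E
```

```text
pics
0.017 {'time': 0.0, 'joint_positions': array([ 1.1628,  0.5372, -0.0044,  1.5388,  0.0026,  1.0673, -0.0712]), 'qvel': array([ 0.0004, -0.0003,  0.0008, -0.0005, -0.0017,  0.0001, -0.0007]), 'tau': array([  0.0007, -57.0969,   0.9913, -25.1599,  -0.0562,   0.018 ,
         0.0001]), 'position': array([ 0.2177, -0.6119,  0.2549]), 'tool_rot': array([-3.0942, -0.5341,  0.0006]), 'contact_force': array([-0.3933, -0.8742,  0.2842]), 'wrist_torque': array([ 0.0071,  0.0137, -0.0026]), 'grip_force': 0.0, 'finger_gap': 0.08812643511087838}
side [[-0.1377 -0.9394  0.314   0.1874]
 [-0.9905  0.1319 -0.0397  0.0574]
 [-0.0041 -0.3165 -0.9486  1.3477]
 [ 0.      0.      0.      1.    ]]
side heater 0.61 [303.7 223.9] [ 0.5205 -0.0522  0.1191]
side block_top 0.23 [157.6 247.1] [0.521  0.3948 0.0772]
side cover 0.7 [308.7 193.3] [ 0.5859 -0.073   0.2005]
side cover_grip 0.95 [309.6 198.4] [ 0.5703 -0.0731  0.2005]
side wash_bottle 0.96 [408.3 237.6] [ 0.4485 -0.3721  0.0574]
side beaker 0.76 [155.8 245.4] [0.5452 0.4183 0.0096]
top [[-0.0169 -0.989   0.147   0.4273]
 [-0.9994  0.021   0.0264 -0.0205]
 [-0.0292 -0.1464 -0.9888  1.2759]
 [ 0.      0.      0.      1.    ]]
top heater 0.71 [306.3 217.8] [ 0.5481 -0.0649  0.157 ]
top cover 0.8 [306.8 202.7] [ 0.5844 -0.0656  0.1997]
top cover_grip 0.69 [307.2 215.6] [ 0.5487 -0.0655  0.2053]
top cap 0.71 [309.8 202.2] [ 0.5857 -0.0738  0.1989]
top vial_1 0.56 [155.4 231.4] [0.5239 0.3864 0.0814]
top wash_bottle 0.93 [411.6 248.3] [ 0.459  -0.3678  0.1056]
top beaker 0.76 [155.2 230.9] [0.5254 0.387  0.0817]
```

View pics/b.png

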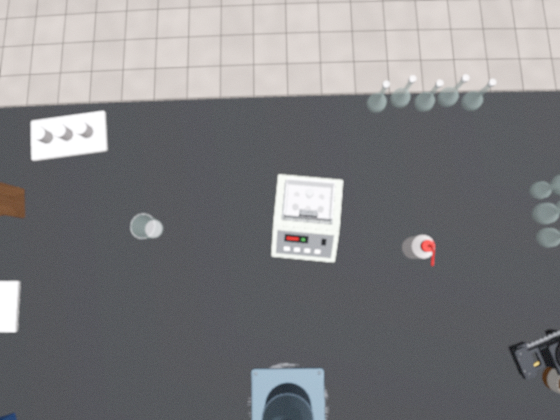

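Run:
```python
from h import *
np.set_printoptions(precision=4,suppress=True)
for c in ['side','top']:
    s=snap(c); 
    P=cloud(s)
    for nm,lo,hi in [('covertop',.19,.21),('plate top',.225,.245),('key/rim',.118,.132)]:
        m=(P[:,2]>lo)&(P[:,2]<hi)&(np.abs(P[:,0]-.58)<.2)&(np.abs(P[:,1]+.07)<.2)
        q=P[m]
        if len(q)>10:
            r=cv2.minAreaRect((q[:,:2]*1000).astype(np.float32)); print(c,nm,len(q),r,np.median(q,0),q.min(0),q.max(0))
    for t in ['cover_grip','cover','heater']:
        d=manip.regions_of(c,t)
        if d: 
            cn=cloud(s,d[0]['mask']); print(t,d[0]['conf'],d[0]['mask'].sum(),np.percentile(cn,[2,50,98],axis=0))
```

```text
side covertop 1503 ((600.0219116210938, -70.50789642333984), (132.61785888671875, 104.96432495117188), 83.63992309570312) [ 0.6007 -0.0705  0.2005] [ 0.5416 -0.1401  0.19  ] [ 0.6583 -0.0006  0.2097]
side plate top 58 ((552.1092529296875, -65.26587677001953), (47.29472732543945, 7.681957721710205), 83.56404113769531) [ 0.5516 -0.0653  0.2338] [ 0.5468 -0.0891  0.2257] [ 0.5577 -0.0415  0.2397]
side key/rim 1270 ((589.9189453125, -68.8094482421875), (190.41839599609375, 166.67420959472656), 83.07032012939453) [ 0.5493 -0.0461  0.1228] [ 0.5018 -0.1712  0.118 ] [0.6837 0.0322 0.1319]
cover_grip 0.8 1920 [[ 0.5443 -0.1338  0.1279]
 [ 0.5879 -0.0679  0.2   ]
 [ 0.6496 -0.0034  0.2325]]
cover 0.8 1889 [[ 0.5437 -0.1339  0.1275]
 [ 0.5865 -0.0686  0.1999]
 [ 0.6474 -0.0038  0.2327]]
heater 0.71 3525 [[ 0.4336 -0.1601  0.0037]
 [ 0.5021 -0.0533  0.1066]
 [ 0.6634  0.0328  0.1299]]
top covertop 1756 ((597.8245239257812, -72.35626983642578), (132.05213928222656, 102.66497802734375), 83.82552337646484) [ 0.599  -0.0731  0.1996] [ 0.5412 -0.1412  0.1902] [ 0.6543 -0.0035  0.2075]
top plate top 63 ((551.0242309570312, -66.82426452636719), (47.801570892333984, 8.327751159667969), 83.54630279541016) [ 0.5499 -0.0666  0.2328] [ 0.5446 -0.0902  0.2256] [ 0.5558 -0.0431  0.238 ]
top key/rim 1454 ((589.886474609375, -71.54308319091797), (189.77818298339844, 164.3489990234375), 83.64158630371094) [ 0.556  -0.0645  0.1219] [ 0.5011 -0.1731  0.118 ] [0.6799 0.0302 0.1314]
cover_grip 0.72 1986 [[ 0.543  -0.1355  0.1377]
 [ 0.5933 -0.0719  0.1995]
 [ 0.6476 -0.0086  0.2324]]
cover 0.81 1985 [[ 0.543  -0.1366  0.1323]
 [ 0.593  -0.0723  0.1995]
 [ 0.6473 -0.0089  0.2324]]
heater 0.88 3395 [[ 0.4369 -0.1637  0.0602]
 [ 0.5084 -0.056   0.1121]
 [ 0.6695  0.0311  0.1278]]
```

The top view shows the heater at (308,218), with the cover's grey plate at (308,213). The wash bottle is at (422,247) and the beaker at (148,227), so the bench between heater and beaker is free. The cover's yaw is about -6.4°.

```bash
cat >> h.py <<'E'
from scipy.linalg import expm,logm
def T_of(rv,p):
    T=np.eye(4);T[:3,:3]=R.from_rotvec(rv).as_matrix();T[:3,3]=p;return T
def cur():
    s=manip.sense();return T_of(s['tool_rot'],s['position'])
def down(yaw_y,p):  # tool down, tool y at world angle yaw_y(rad)
    y=np.array([np.cos(yaw_y),np.sin(yaw_y),0]);z=np.array([0,0,-1.]);T=np.eye(4)
    T[:3,:3]=np.c_[np.cross(y,z),y,z];T[:3,3]=p;return T
def row(T0,T1,N):
    d=expm(np.real(logm(np.linalg.inv(T0)@T1))/N)
    return np.round(np.r_[np.degrees(R.from_matrix(d[:3,:3]).as_rotvec())/5,d[:3,3]/.04],3)
E
python3 - <<'E'
from h import *
T1=down(np.radians(-6.4),[.552,-.066,.32])
print(row(cur(),T1,24))
s=snap('top');print(px(s,[.6,-.07,.2]))
c=s['color'][170:270,265:350];cv2.imwrite('pics/c.png',cv2.resize(c,None,fx=6,fy=6,interpolation=cv2.INTER_CUBIC))
E
```

```text
[ 0.     0.    -0.533  0.696 -0.101 -0.067]
[[308.27695657 196.92386068]]
```

View pics/c.png

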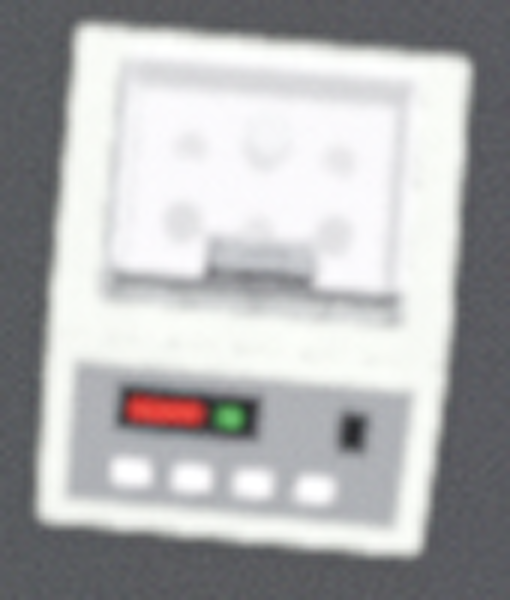

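The crop shows the largest ring at the rear middle well (265,140), which is probably the thermometer cap. The two dark discs at the front left and right wells (183,222) and (333,235) are probably the vials.

>>> carry_out(plan=[0,0,-0.53,0.7,-0.1,-0.07,0,0,0,-0.53,0.7,-0.1,-0.07,0,0,0,-0.53,0.7,-0.1,-0.07,0,0,0,-0.53,0.7,-0.1,-0.07,0,0,0,-0.53,0.7,-0.1,-0.07,0,0,0,-0.53,0.7,-0.1,-0.07,0,0,0,-0.53,0.7,-0.1,-0.07,0,0,0,-0.53,0.7,-0.1,-0.07,0,0,0,-0.53,0.7,-0.1,-0.07,0,0,0,-0.53,0.7,-0.1,-0.07,0,0,0,-0.53,0.7,-0.1,-0.07,0,0,0,-0.53,0.7,-0.1,-0.07,0])

```text
time: 2.55
position: [0.4666, -0.3858, 0.2895]
tool_rot: [2.829, 1.365, 0.0]
contact_force: [0.3, -0.3, 0.5]
finger_gap: 0.088
grip_force: 0.0
```

>>> carry_out(plan=[0,0,-0.53,0.7,-0.1,-0.07,0,0,0,-0.53,0.7,-0.1,-0.07,0,0,0,-0.53,0.7,-0.1,-0.07,0,0,0,-0.53,0.7,-0.1,-0.07,0,0,0,-0.53,0.7,-0.1,-0.07,0,0,0,-0.53,0.7,-0.1,-0.07,0,0,0,-0.53,0.7,-0.1,-0.07,0,0,0,-0.53,0.7,-0.1,-0.07,0,0,0,-0.53,0.7,-0.1,-0.07,0,0,0,-0.53,0.7,-0.1,-0.07,0,0,0,-0.53,0.7,-0.1,-0.07,0,0,0,-0.53,0.7,-0.1,-0.07,0])

```text
time: 3.55
position: [0.5577, -0.0633, 0.3232]
tool_rot: [2.347, 2.088, 0.0]
contact_force: [1.4, 0.3, -0.1]
finger_gap: 0.0885
grip_force: 0.0
```

Run:
```python
from h import *
np.set_printoptions(precision=4,suppress=True)
manip.snapshot('side')
print(cur(),manip.sense()['time'])
s=snap('wrist','w1.png')
for t in ['cover_grip','cap','vial_1','block_top','cover']:
    for d in manip.pinpoint('wrist',t)[:3]: print(t,round(d['conf'],2),d['location'],at_depth(s,d['location']),at_z(s,d['location'],.224))
P=cloud(s)
for lo,hi in [(.19,.208),(.226,.245)]:
    q=P[(P[:,2]>lo)&(P[:,2]<hi)]
    if len(q)>10: print(len(q),cv2.minAreaRect((q[:,:2]*1000).astype(np.float32)),np.median(q,0),np.percentile(q,[1,99],axis=0))
```

```text
[[ 0.1058  0.9944  0.0015  0.558 ]
 [ 0.9944 -0.1058  0.004  -0.0558]
 [ 0.0041  0.0011 -1.      0.324 ]
 [ 0.      0.      0.      1.    ]] 3.6
cover 0.68 [310.8, 195.3] [ 0.5916 -0.0503  0.2005] [ 0.5893 -0.0434  0.224 ]
13745 ((601.0704956054688, -71.76917266845703), (132.219970703125, 102.07300567626953), 83.7007827758789) [ 0.6013 -0.0601  0.2003] [[ 0.5502 -0.1352  0.1984]
 [ 0.6539 -0.0043  0.2037]]
570 ((554.443603515625, -65.99444580078125), (49.527591705322266, 7.594085216522217), 83.48728942871094) [ 0.5546 -0.0641  0.2339] [[ 0.5487 -0.0899  0.2288]
 [ 0.5601 -0.0416  0.2355]]
```

View pics/w1.png

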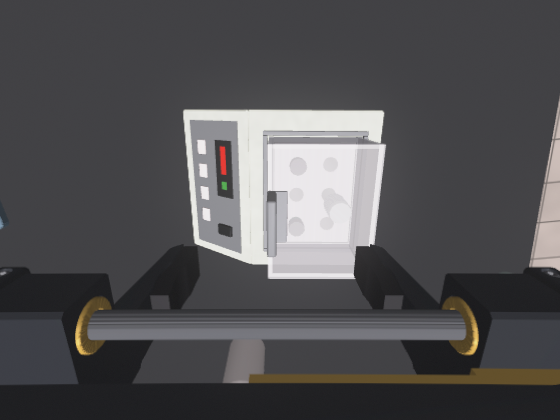

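The wrist view confirms it: the plate is at (272,224), the thermometer is in the rear middle well (338,205), and the vials are front left (297,166) and front right (296,227).

Run:
```python
from h import *
T1=down(np.radians(-6.4),[.5537,-.066,.2225])
print(row(cur(),T1,7))
```

```text
[-0.001  0.001 -0.016 -0.    -0.013  0.358]
```

>>> carry_out(plan=[0,0,-0.02,0,-0.01,0.36,0,0,0,-0.02,0,-0.01,0.36,0,0,0,-0.02,0,-0.01,0.36,0,0,0,-0.02,0,-0.01,0.36,0,0,0,-0.02,0,-0.01,0.36,0,0,0,0,0,-0.02,0.36,0,0,0,0,0,-0.02,0.36,0,0,0,0,0,0,0,0,0,0,0,0,0,0,0])

```text
time: 4.65
position: [0.5536, -0.0653, 0.2217]
tool_rot: [-2.341, -2.093, 0.002]
contact_force: [-0.2, 0.1, -0.3]
finger_gap: 0.0886
grip_force: 0.0
```

>>> carry_out(plan=[0,0,0,0,0,0,250,0,0,0,0,0,0,250,0,0,0,0,0,0,250,0,0,0,0,0,0,250,0,0,0,0,0,0,250,0,0,0,0,0,0,250,0,0,0,0,0,0,250,0,0,0,0,0,0,250,0,0,0,0,0,0,250,0,0,0,0,0,0,250], grip_force=40)

```text
time: 5.48
position: [0.554, -0.0642, 0.2221]
tool_rot: [-2.34, -2.096, 0.0]
contact_force: [0.3, -0.3, 0.7]
finger_gap: 0.0237
grip_force: 0.0
```

Run:
```python
from h import *
np.set_printoptions(precision=4,suppress=True)
T=cur();print(T,manip.sense()['contact_force'],manip.sense()['finger_gap'])
# cover pose from grip: 
ang=np.arctan2(T[1,1],T[0,1]);c,s_=np.cos(ang),np.sin(ang)
g=T[:3,3]
piv=np.array([g[0]+.098*c,g[1]+.098*s_,.122]);print(piv,np.degrees(ang))
ax=np.array([-s_,c,0])
def rot(a):
    M=np.eye(4);M[:3,:3]=R.from_rotvec(ax*a).as_matrix();M[:3,3]=piv-M[:3,:3]@piv;return M
T1=rot(np.radians(25))@T
print(row(T,T1,20),T1)
```

```text
[[ 0.11    0.9939 -0.0001  0.554 ]
 [ 0.9939 -0.11   -0.     -0.0642]
 [-0.     -0.0001 -1.      0.2221]
 [ 0.      0.      0.      1.    ]] [ 0.2614 -0.3203  0.7049] 0.02367716495190371
[ 0.6514 -0.075   0.122 ] -6.313574475090387
[ 0.25   0.    -0.    -0.     0.055 -0.053] [[ 0.11    0.9008 -0.4201  0.6052]
 [ 0.9939 -0.0997  0.0465 -0.0699]
 [-0.     -0.4227 -0.9063  0.2541]
 [ 0.      0.      0.      1.    ]]
```

>>> carry_out(plan=[0,0,0,0,0,0,250,0,0,0,0,0,0,250,0,0,0,0,0,0,250,0,0,0,0,0,0,250,0,0,0,0,0,0,250,0,0,0,0,0,0,250])

```text
time: 5.98
position: [0.5539, -0.0642, 0.2221]
tool_rot: [-2.34, -2.096, 0.0]
contact_force: [-1.0, -0.0, 0.1]
finger_gap: 0.0074
grip_force: 40.0
```

>>> carry_out(plan=[0.25,0,0,0,0.055,-0.053,250,0.25,0,0,0,0.055,-0.053,250,0.25,0,0,0,0.055,-0.053,250,0.25,0,0,0,0.055,-0.053,250,0.25,0,0,0,0.055,-0.053,250,0.25,0,0,0,0.055,-0.053,250])

```text
time: 6.48
position: [0.5676, -0.0657, 0.2341]
tool_rot: [-2.265, -2.028, 0.135]
contact_force: [-1.5, 0.3, 0.6]
finger_gap: 0.0076
grip_force: 40.0
```

>>> carry_out(plan=[0.25,0,0,0,0.053,-0.053,250,0.25,0,0,0,0.053,-0.053,250,0.25,0,0,0,0.053,-0.053,250,0.25,0,0,0,0.053,-0.053,250,0.25,0,0,0,0.053,-0.053,250,0.25,0,0,0,0.053,-0.053,250,0.25,0,0,0,0.053,-0.053,250,0.25,0,0,0,0.053,-0.053,250,0.25,0,0,0,0.053,-0.053,250,0.25,0,0,0,0.053,-0.053,250])

```text
time: 7.32
position: [0.5928, -0.0684, 0.2498]
tool_rot: [-2.131, -1.908, 0.339]
contact_force: [-0.9, 0.6, 0.2]
finger_gap: 0.0075
grip_force: 40.0
```

Run:
```python
from h import *
np.set_printoptions(precision=4,suppress=True)
s=snap('side','s2.png')
print(cur(),manip.sense()['contact_force'],manip.sense()['wrist_torque'])
c=s['color'][130:290,230:400];cv2.imwrite('pics/s2.png',cv2.resize(c,None,fx=3.5,fy=3.5,interpolation=cv2.INTER_CUBIC))
for t in ['cover_rear','cover']:
    for d in manip.pinpoint('side',t)[:2]: print(t,d,at_z(s,d['location'],.122))
```

```text
[[ 0.1101  0.9326 -0.3437  0.5931]
 [ 0.9939 -0.1032  0.0383 -0.0684]
 [ 0.0003 -0.3458 -0.9383  0.2498]
 [ 0.      0.      0.      1.    ]] [-4.6077  0.005   4.1462] [ 0.0472  0.8224 -0.0401]
cover {'location': [307.7, 193.2], 'conf': 0.77} [ 0.6139 -0.079   0.122 ]
cover {'location': [310.4, 184.1], 'conf': 0.47} [ 0.642  -0.0919  0.122 ]
```

View pics/s2.png

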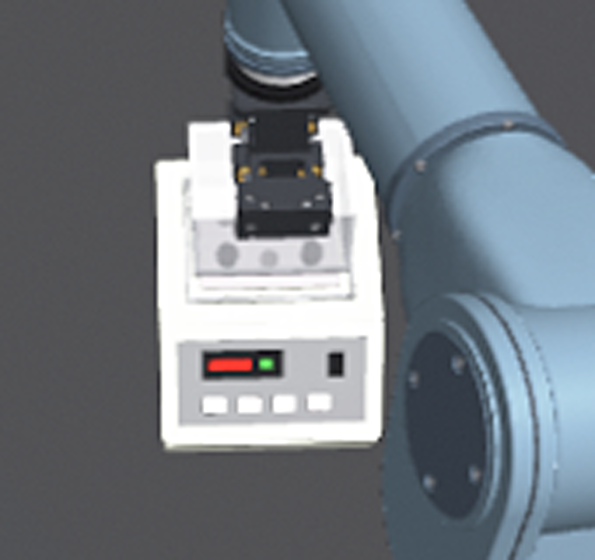

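The cover is tipped about 20°, with a light push (about 6 N) at its rear edge. The vials show through the hood at (228,255) and (311,253). I'll tip it a little further, then lift.

>>> carry_out(plan=[0.25,0,0,0,0.048,-0.053,250,0.25,0,0,0,0.048,-0.053,250,0.25,0,0,0,0.048,-0.053,250,0.25,0,0,0,0.048,-0.053,250,0.25,0,0,0,0.048,-0.053,250,0.25,0,0,0,0.048,-0.053,250,0,0,0,0,0,0,250,0,0,0,0,0,0,250])

```text
time: 8.13
position: [0.6086, -0.0703, 0.2563]
tool_rot: [-2.049, -1.834, 0.448]
contact_force: [-0.2, 0.0, -1.4]
finger_gap: 0.0076
grip_force: 40.0
```

Run:
```python
from h import *
np.set_printoptions(precision=4,suppress=True)
T=cur();print(T,manip.sense()['contact_force'],manip.sense()['wrist_torque'])
tool=T[:3,:3].T
print('up',tool@[0,0,1],tool@[-.994,.11,0])
T1=T.copy();T1[2,3]+=.14
print(row(T,T1,16))
# place: hood centre (0.60,0.19) yaw a
a=np.radians(12);gp=np.array([.60,.19])-.047*np.array([np.cos(a),np.sin(a)])
T2=down(a,[gp[0],gp[1],.30]);print(gp,row(T1,T2,24))
```

```text
[[ 0.11    0.882  -0.4581  0.6086]
 [ 0.9939 -0.0977  0.0506 -0.0703]
 [-0.0002 -0.4609 -0.8874  0.2563]
 [ 0.      0.      0.      1.    ]] [-0.2061  0.0139 -1.3503] [-0.1417 -0.5497  0.0025]
up [-0.0002 -0.4609 -0.8874] [-0.     -0.8875  0.461 ]
[ 0.     0.     0.    -0.    -0.101 -0.194]
[0.554  0.1802] [-0.227 -0.036 -0.15   0.262 -0.019  0.113]
```

>>> carry_out(plan=[0,0,0,0,-0.1,-0.19,250,0,0,0,0,-0.1,-0.19,250,0,0,0,0,-0.1,-0.19,250,0,0,0,0,-0.1,-0.19,250,0,0,0,0,-0.1,-0.19,250,0,0,0,0,-0.1,-0.19,250,0,0,0,0,-0.1,-0.19,250,0,0,0,0,-0.1,-0.19,250,0,0,0,0,-0.1,-0.19,250,0,0,0,0,-0.1,-0.19,250,0,0,0,0,-0.1,-0.19,250,0,0,0,0,-0.1,-0.19,250])

```text
time: 9.13
position: [0.6081, -0.0702, 0.3609]
tool_rot: [-2.048, -1.834, 0.449]
contact_force: [0.0, -0.2, -1.5]
finger_gap: 0.0077
grip_force: 40.0
```

>>> carry_out(plan=[0,0,0,0,-0.1,-0.19,250,0,0,0,0,-0.1,-0.19,250,0,0,0,0,-0.1,-0.19,250,0,0,0,0,-0.1,-0.19,250,0,0,0,0,0,0,250,0,0,0,0,0,0,250])

```text
time: 9.63
position: [0.6082, -0.07, 0.395]
tool_rot: [-2.049, -1.835, 0.448]
contact_force: [0.4, 0.9, -2.4]
finger_gap: 0.0077
grip_force: 40.0
```

Run:
```python
from h import *
np.set_printoptions(precision=4,suppress=True)
T=cur();print(T,manip.sense()['contact_force'],manip.sense()['wrist_torque'],manip.sense()['joint_positions'])
a=np.radians(12)
Ta=down(a,[.554,.180,.37]);r=row(T,Ta,20);print(r)
D=np.eye(4);D[:3,:3]=R.from_rotvec(np.radians(5*r[:3])).as_matrix();D[:3,3]=r[3:]*.04
X=T
for i in range(20):
    X=X@D
    if i%4==3: print(X[:3,3])
s=snap('wrist')
P=cloud(s);q=P[(P[:,2]>.06)&(P[:,1]>.05)&(P[:,2]<.15)];print(len(q))
s=snap('top','t3.png')
for t in ['cap','vial_1','block_top']:
    for d in manip.pinpoint('top',t)[:3]: print(t,d,at_z(s,d['location'],.18 if t=='cap' else .14))
```

```text
[[ 0.1099  0.8821 -0.458   0.6082]
 [ 0.9939 -0.0978  0.0502 -0.07  ]
 [-0.0005 -0.4607 -0.8875  0.395 ]
 [ 0.      0.      0.      1.    ]] [ 0.4491  0.9365 -2.3548] [-0.1095 -0.6701 -0.0243] [ 0.2109  0.6905 -0.3086  1.0469  0.1155  1.9026 -0.1762]
[-0.272 -0.044 -0.18   0.316 -0.045  0.048]
[ 0.6028 -0.0188  0.3913]
[0.5945 0.032  0.3873]
[0.5835 0.0822 0.3826]
[0.5699 0.1317 0.377 ]
[0.5538 0.1803 0.3701]
340
vial_1 {'location': [296.3, 212.1], 'conf': 0.45} [ 0.5667 -0.0376  0.14  ]
block_top {'location': [309.9, 201.3], 'conf': 0.75} [ 0.5969 -0.077   0.14  ]
```

>>> carry_out(plan=[-0.27,-0.04,-0.18,0.32,-0.05,0.05,250,-0.27,-0.04,-0.18,0.32,-0.05,0.05,250,-0.27,-0.04,-0.18,0.32,-0.05,0.05,250,-0.27,-0.04,-0.18,0.32,-0.05,0.05,250,-0.27,-0.04,-0.18,0.32,-0.05,0.05,250,-0.27,-0.04,-0.18,0.32,-0.05,0.05,250,-0.27,-0.04,-0.18,0.32,-0.05,0.05,250,-0.27,-0.04,-0.18,0.32,-0.05,0.05,250,-0.27,-0.04,-0.18,0.32,-0.05,0.05,250,-0.27,-0.04,-0.18,0.32,-0.05,0.05,250,-0.27,-0.04,-0.18,0.32,-0.05,0.05,250,-0.27,-0.04,-0.18,0.32,-0.05,0.05,250])

```text
time: 10.88
position: [0.5804, 0.0846, 0.3821]
tool_rot: [-2.022, -2.199, 0.191]
contact_force: [1.0, -0.7, -2.0]
finger_gap: 0.0074
grip_force: 40.0
```

>>> carry_out(plan=[-0.27,-0.04,-0.18,0.32,-0.05,0.05,250,-0.27,-0.04,-0.18,0.32,-0.05,0.05,250,-0.27,-0.04,-0.18,0.32,-0.05,0.05,250,-0.27,-0.04,-0.18,0.32,-0.05,0.05,250,-0.27,-0.04,-0.18,0.32,-0.05,0.05,250,-0.27,-0.04,-0.18,0.32,-0.05,0.05,250,-0.27,-0.04,-0.18,0.32,-0.05,0.05,250,-0.27,-0.04,-0.18,0.32,-0.05,0.05,250,0,0,0,0,0,0,250,0,0,0,0,0,0,250])

```text
time: 11.72
position: [0.5488, 0.1834, 0.3702]
tool_rot: [-1.972, -2.435, -0.001]
contact_force: [-0.1, -1.1, -2.7]
finger_gap: 0.0079
grip_force: 40.0
```

Run:
```python
from h import *
np.set_printoptions(precision=4,suppress=True)
T=cur();print(T,manip.sense()['contact_force'],manip.sense()['joint_positions'])
T1=down(np.radians(12),[.554,.185,.115]);print(row(T,T1,16))
s=snap('side','s4.png')
c=s['color'][100:300,120:400];cv2.imwrite('pics/s4.png',cv2.resize(c,None,fx=2.8,fy=2.8,interpolation=cv2.INTER_CUBIC))
# lower edge of held cover: points near it
P=cloud(s);q=P[(np.abs(P[:,0]-.6)<.12)&(np.abs(P[:,1]-.19)<.1)&(P[:,2]>.2)]
print(len(q),np.percentile(q,[1,50,99],axis=0))
```

```text
[[-0.208   0.9781 -0.0061  0.5488]
 [ 0.9781  0.2081  0.0059  0.1834]
 [ 0.007  -0.0048 -1.      0.3702]
 [ 0.      0.      0.      1.    ]] [-0.1383 -1.0998 -2.6552] [-0.0221  0.3591 -0.4949  1.5665  0.1676  1.2629 -0.332 ]
[-0.003 -0.005  0.    -0.001  0.009  0.399]
3589 [[0.4811 0.1063 0.3021]
 [0.5269 0.177  0.7291]
 [0.5978 0.2526 0.7522]]
```

View pics/s4.png

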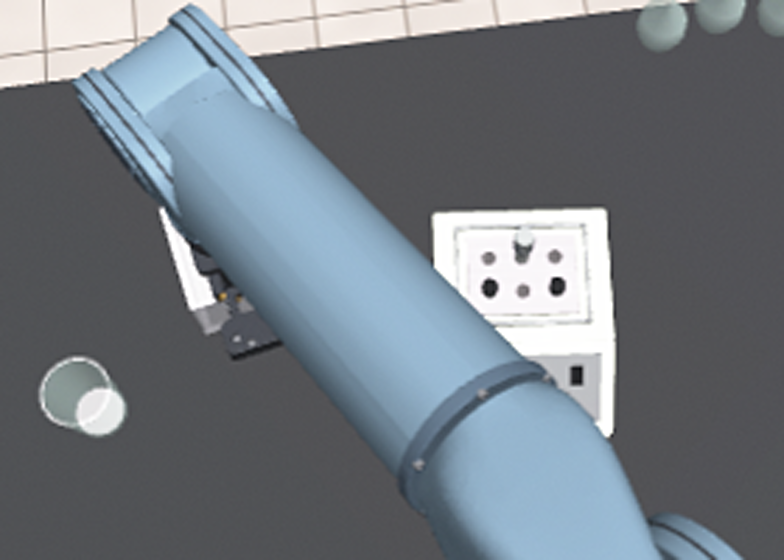

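The uncovered block shows the thermometer upright in the rear middle well (525,243). The vials are front left (490,288) and front right (557,287), undisturbed. The cover is held over free bench, so I'll lower it.

>>> carry_out(plan=[0,0,0,0,0.01,0.4,250,0,0,0,0,0.01,0.4,250,0,0,0,0,0.01,0.4,250,0,0,0,0,0.01,0.4,250,0,0,0,0,0.01,0.4,250,0,0,0,0,0.01,0.4,250,0,0,0,0,0.01,0.4,250,0,0,0,0,0.01,0.4,250,0,0,0,0,0.01,0.4,250,0,0,0,0,0.01,0.4,250,0,0,0,0,0.01,0.4,250,0,0,0,0,0.01,0.4,250])

```text
time: 12.77
position: [0.5541, 0.1838, 0.1771]
tool_rot: [-1.977, -2.432, -0.001]
contact_force: [-0.8, -0.5, -1.5]
finger_gap: 0.0076
grip_force: 40.0
```

>>> carry_out(plan=[0,0,0,0,0,0.4,250,0,0,0,0,0,0.4,250,0,0,0,0,0,0.3,250,0,0,0,0,0,0.2,250,0,0,0,0,0,0.1,250,0,0,0,0,0,0.05,250,0,0,0,0,0,0.05,250,0,0,0,0,0,0.05,250,0,0,0,0,0,0,250])

```text
time: 13.52
position: [0.5531, 0.186, 0.1164]
tool_rot: [-1.973, -2.435, -0.004]
contact_force: [0.2, -0.6, -2.3]
finger_gap: 0.0077
grip_force: 40.0
```

>>> carry_out(plan=[0,0,0,0,0,0.1,250,0,0,0,0,0,0.1,250,0,0,0,0,0,0.1,250,0,0,0,0,0,0.03,250,0,0,0,0,0,0,250,0,0,0,0,0,0,250])

```text
time: 14.02
position: [0.5527, 0.1861, 0.1029]
tool_rot: [-1.973, -2.434, -0.003]
contact_force: [0.0, 1.1, -1.7]
finger_gap: 0.0072
grip_force: 40.0
```

>>> carry_out(plan=[0,0,0,0,0,0.03,250,0,0,0,0,0,0.03,250,0,0,0,0,0,0,250,0,0,0,0,0,0,250])

```text
time: 14.35
position: [0.553, 0.1862, 0.1007]
tool_rot: [-1.973, -2.435, -0.004]
contact_force: [0.3, -0.2, -0.4]
finger_gap: 0.0076
grip_force: 40.0
```

>>> carry_out(plan=[0,0,0,0,0,0.02,250,0,0,0,0,0,0,250,0,0,0,0,0,0,240,0,0,0,0,0,0,200,0,0,0,0,0,0,100,0,0,0,0,0,0,100,0,0,0,0,0,0,100,0,0,0,0,0,0,100,0,0,0,0,0,0,100,0,0,0,0,0,0,100])

```text
time: 15.18
position: [0.5528, 0.1861, 0.0998]
tool_rot: [-1.973, -2.434, -0.003]
contact_force: [-0.2, 0.1, -1.4]
finger_gap: 0.0515
grip_force: 0.0
```

>>> carry_out(plan=[0,0,0,0,0,0,100,0,0,0,0,0,0,100,0,0,0,0,0,-0.2,100,0,0,0,0,0,-0.4,100,0,0,0,0,0,-0.5,100,0,0,0,0,0,-0.5,100,0,0,0,0,0,-0.5,100,0,0,0,0,0,-0.5,100,0,0,0,0,0,-0.5,100,0,0,0,0,0,-0.5,100,0,0,0,0,0,-0.5,100,0,0,0,0,0,-0.5,100])

```text
time: 16.18
position: [0.5535, 0.1849, 0.2855]
tool_rot: [-1.973, -2.435, -0.004]
contact_force: [0.3, -0.3, -0.0]
finger_gap: 0.0537
grip_force: 0.0
```

Run:
```python
from h import *
np.set_printoptions(precision=4,suppress=True)
T=cur();print(T[:3,3],manip.sense()['contact_force'],manip.sense()['finger_gap'])
for c in ['top','side','wrist']:
    s=snap(c);P=cloud(s);h=[]
    for t in ['cap','thermometer','block_top','cover_grip']:
        for d in manip.pinpoint(c,t)[:2]: print(c,t,round(d['conf'],2),d['location'],at_depth(s,d['location']),at_z(s,d['location'],.180 if t=='cap' else .125 if t=='block_top' else .1))
    q=P[(np.hypot(P[:,0]-.62,P[:,1]+.073)<.025)&(P[:,2]>.175)&(P[:,2]<.2)]
    if len(q)>5: print(c,'cap top',len(q),np.median(q,0),cv2.minEnclosingCircle((q[:,:2]*1000).astype(np.float32)))
    q=P[(np.abs(P[:,0]-.6)<.1)&(np.abs(P[:,1]-.19)<.1)&(P[:,2]>.06)&(P[:,2]<.09)]
    if len(q)>50: print(c,'hood',len(q),np.median(q,0),cv2.minAreaRect((q[:,:2]*1000).astype(np.float32)),np.percentile(q[:,2],[5,95]))
cv2.imwrite('pics/w5.png',s['color'])
```

```text
[0.5535 0.1849 0.2855] [ 0.255  -0.3096 -0.0183] 0.05370583273258058
top cap 0.38 [305.2, 193.6] [ 0.622  -0.0648  0.1249] [ 0.6127 -0.0627  0.18  ]
top thermometer 0.47 [302.9, 198.7] [ 0.6072 -0.0578  0.1249] [ 0.6111 -0.0586  0.1   ]
top block_top 0.85 [308.8, 202.4] [ 0.5962 -0.0746  0.1238] [ 0.596  -0.0745  0.125 ]
top cover_grip 0.74 [221.5, 220.3] [0.5509 0.1814 0.1077] [0.5518 0.1827 0.1   ]
top cap top 57 [ 0.6151 -0.0752  0.1897] ((615.9136352539062, -74.28264617919922), 11.081995010375977)
top hood 869 [0.6036 0.1645 0.0775] ((602.0271606445312, 168.84347534179688), (102.34532928466797, 82.74288940429688), 12.043844223022461) [0.0729 0.0814]
side cap 0.43 [305.4, 186.1] [ 0.6126 -0.0683  0.1901] [ 0.6164 -0.0694  0.18  ]
side thermometer 0.65 [304.9, 200.9] [ 0.5902 -0.0666  0.1231] [ 0.5978 -0.0689  0.1   ]
side block_top 0.87 [309.2, 198.0] [ 0.5965 -0.0806  0.1264] [ 0.5969 -0.0807  0.125 ]
side cover_grip 0.49 [224.4, 224.0] [0.4768 0.1562 0.3751] [0.5587 0.1841 0.1   ]
side cover_grip 0.42 [296.2, 211.4] [ 0.5604 -0.0354  0.125 ] [ 0.568  -0.0373  0.1   ]
side cap top 55 [ 0.616  -0.0719  0.1901] ((618.35791015625, -72.3246841430664), 12.057892799377441)
side hood 94 [0.5927 0.2512 0.0785] ((584.6073608398438, 247.32278442382812), (97.6076889038086, 18.79213523864746), 11.445496559143066) [0.0719 0.0826]
wrist thermometer 0.2 [305.0, 173.4] [0.5838 0.2048 0.0787] [0.581  0.2085 0.1   ]
wrist cover_grip 0.73 [279.2, 190.1] [0.5566 0.1872 0.112 ] [0.5573 0.1842 0.1   ]
wrist hood 9175 [0.6017 0.2019 0.0783] ((601.2039184570312, 193.9468994140625), (102.21089935302734, 131.94491577148438), 11.893144607543945) [0.077  0.0799]
```

View pics/w5.png

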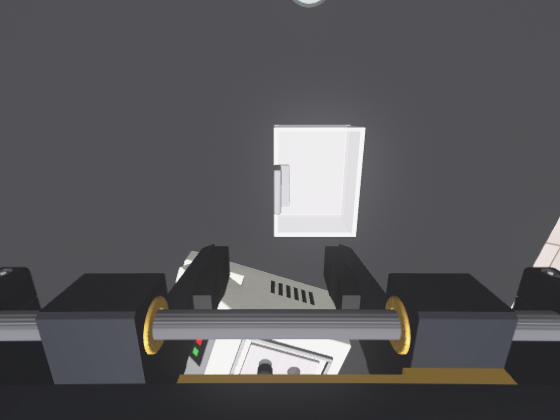

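The wrist view shows the cover standing flat and upright at (315,182), clear of the heater at the bottom of the picture. Next is the thermometer cap at about (0.6165, -0.0735).

Run:
```python
from h import *
np.set_printoptions(precision=4,suppress=True)
print(row(cur(),down(np.radians(-6.4),[.6165,-.0735,.28]),20))
```

```text
[-0.003 -0.004  0.184 -0.328  0.06   0.003]
```

>>> carry_out(plan=[0,0,0.18,-0.33,0.06,0,100,0,0,0.18,-0.33,0.06,0,100,0,0,0.18,-0.33,0.06,0,100,0,0,0.18,-0.33,0.06,0,100,0,0,0.18,-0.33,0.06,0,100,0,0,0.18,-0.33,0.06,0,100,0,0,0.18,-0.33,0.06,0,100,0,0,0.18,-0.33,0.06,0,100,0,0,0.18,-0.33,0.06,0,100,0,0,0.18,-0.33,0.06,0,100,0,0,0.18,-0.33,0.06,0,100,0,0,0.18,-0.33,0.06,0,100])

```text
time: 17.93
position: [0.6018, 0.0301, 0.2825]
tool_rot: [-2.195, -2.236, -0.002]
contact_force: [-0.1, -0.1, 0.4]
finger_gap: 0.0536
grip_force: 0.0
```

>>> carry_out(plan=[0,0,0.18,-0.33,0.06,0,100,0,0,0.18,-0.33,0.06,0,100,0,0,0.18,-0.33,0.06,0,100,0,0,0.18,-0.33,0.06,0,100,0,0,0.18,-0.33,0.06,0,100,0,0,0.18,-0.33,0.06,0,100,0,0,0.18,-0.33,0.06,0,100,0,0,0.18,-0.33,0.06,0,100,0,0,0,0,0,0,100,0,0,0,0,0,0,100,0,0,0,0,0,0,100])

```text
time: 18.85
position: [0.6169, -0.0739, 0.2818]
tool_rot: [-2.328, -2.096, -0.002]
contact_force: [-0.1, 0.3, -0.9]
finger_gap: 0.0538
grip_force: 0.0
```

```bash
cat > m.py <<'E'
from h import *
np.set_printoptions(precision=4,suppress=True)
s=snap('wrist');T=cur();print(T,manip.sense()['contact_force'])
P=cloud(s)
q=P[(np.hypot(P[:,0]-.617,P[:,1]+.073)<.03)&(P[:,2]>.186)&(P[:,2]<.197)]
print('cap top',len(q),np.median(q,0),q.mean(0),cv2.minEnclosingCircle((q[:,:2]*1000).astype(np.float32)))
for t in ['cap','block_top','vial_1']:
    for d in manip.pinpoint('wrist',t)[:2]: print(t,round(d['conf'],2),d['location'],at_z(s,d['location'],.18 if t=='cap' else .125))
q=P[(np.hypot(P[:,0]-.6,P[:,1]+.073)<.12)&(P[:,2]>.1235)&(P[:,2]<.1265)]
print('block',cv2.minAreaRect((q[:,:2]*1000).astype(np.float32)))
E
python3 m.py
python3 - <<'E'
from h import *
cv2.imwrite('pics/w6.png',snap('wrist')['color'])
E
```

```text
[[ 0.1038  0.9946 -0.0049  0.617 ]
 [ 0.9946 -0.1038  0.0074 -0.0735]
 [ 0.0068 -0.0057 -1.      0.2818]
 [ 0.      0.      0.      1.    ]] [-0.4117  0.6819 -0.1194]
cap top 547 [ 0.6194 -0.0724  0.191 ] [ 0.6194 -0.0726  0.1908] ((619.1853637695312, -73.49275207519531), 10.820170402526855)
cap 0.78 [279.3, 212.8] [ 0.6202 -0.074   0.18  ]
block_top 0.79 [261.5, 194.9] [ 0.6024 -0.0717  0.125 ]
vial_1 0.64 [247.6, 150.6] [ 0.5942 -0.0256  0.125 ]
block ((599.9760131835938, -70.44769287109375), (183.4991912841797, 145.1149444580078), 82.92476654052734)
```

View pics/w6.png

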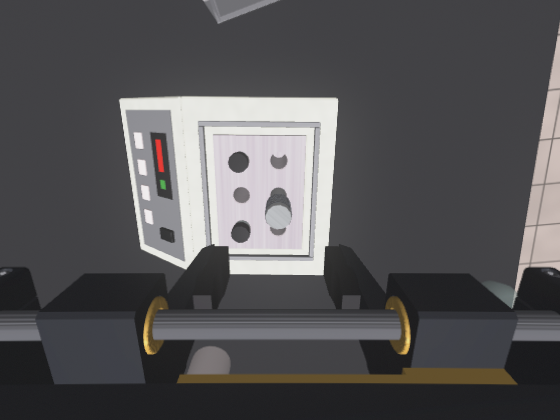

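The wrist view shows the cap at (278,214), centred between the open fingers. I'll straighten the tool and descend around the cap.

Run:
```python
from h import *
np.set_printoptions(precision=4,suppress=True)
print(row(cur(),down(np.radians(-6.4),[.6186,-.0733,.178]),10))
```

```text
[-0.006 -0.007  0.008  0.001  0.005  0.26 ]
```

>>> carry_out(plan=[-0.06,-0.08,0.08,0,0,0,100,0,0,0,0,0.01,0.26,100,0,0,0,0,0,0.26,100,0,0,0,0,0.01,0.26,100,0,0,0,0,0,0.26,100,0,0,0,0,0.01,0.26,100,0,0,0,0,0,0.26,100,0,0,0,0,0.01,0.26,100,0,0,0,0,0,0.26,100,0,0,0,0,0,0.26,100,0,0,0,0,0,0.25,100,0,0,0,0,0,0,100])

```text
time: 20.1
position: [0.6172, -0.075, 0.1757]
tool_rot: [-2.341, -2.092, 0.005]
contact_force: [-0.8, 0.3, 0.1]
finger_gap: 0.0536
grip_force: 0.0
```

>>> carry_out(plan=[0,0,0,0,0,0,150,0,0,0,0,0,0,150,0,0,0,0,0,0,160,0,0,0,0,0,0,170,0,0,0,0,0,0,175,0,0,0,0,0,0,175], grip_force=5)

```text
time: 20.6
position: [0.6187, -0.075, 0.1786]
tool_rot: [2.342, 2.092, -0.001]
contact_force: [-0.0, -0.3, -0.0]
finger_gap: 0.0281
grip_force: 0.0
```

```bash
python3 m.py; python3 -c "
from h import *
s=manip.sense();print(s['finger_gap'],s['grip_force'],s['time'])"
```

```text
[[ 0.1124  0.9937 -0.0001  0.6186]
 [ 0.9937 -0.1124 -0.001  -0.075 ]
 [-0.001   0.     -1.      0.1784]
 [ 0.      0.      0.      1.    ]] [ 0.9582  0.5639 -0.1845]
cap top 2439 [ 0.6188 -0.0682  0.191 ] [ 0.6187 -0.0698  0.1909] ((619.03564453125, -64.17174530029297), 27.50783920288086)
cap 0.8 [278.6, 274.3] [ 0.6215 -0.0723  0.18  ]
block_top 0.87 [250.1, 232.6] [ 0.6024 -0.0712  0.125 ]
vial_1 0.87 [232.2, 161.5] [ 0.598  -0.0217  0.125 ]
block ((601.6771850585938, -55.539825439453125), (153.09864807128906, 144.50946044921875), 83.2215805053711)
0.027673049556482577 0.0 20.8
```

>>> carry_out(plan=[0,0,0,0.04,0,0,180,0,0,0,0,0,0,184,0,0,0,0,0,0,188,0,0,0,0,0,0,192,0,0,0,0,0,0,196,0,0,0,0,0,0,200,0,0,0,0,0,0,200,0,0,0,0,0,0,200])

```text
time: 21.47
position: [0.6187, -0.0734, 0.1782]
tool_rot: [2.343, 2.093, -0.002]
contact_force: [-0.1, -0.2, -0.2]
finger_gap: 0.0219
grip_force: 5.0
```

```bash
python3 -c "
from h import *
s=manip.sense();print(s)
s=manip.snapshot('top')
s=manip.sense();print(s['contact_force'],s['wrist_torque'],s['position'])"
```

```text
{'time': 21.4667, 'joint_positions': array([ 0.26417191,  0.59965152, -0.30870434,  1.66146753,  0.21927051,
        0.9152037 , -0.24100003]), 'qvel': array([0.00074442, 0.00075061, 0.00088299, 0.001005  , 0.00031022,
       0.00050941, 0.00191356]), 'tau': array([ 3.28090042e-02, -5.67669868e+01, -3.75680879e+00, -2.23568559e+01,
       -1.37395240e-02, -8.76347325e-02,  1.30850600e-03]), 'position': array([ 0.61865541, -0.07341963,  0.17816156]), 'tool_rot': array([ 2.34270605e+00,  2.09270181e+00, -1.74451373e-03]), 'contact_force': array([-0.10739787, -0.20501624, -0.18112291]), 'wrist_torque': array([-0.03832358, -0.01568537,  0.00568344]), 'grip_force': 4.999952152138576, 'finger_gap': 0.021864316996518272}
[0.23092988 0.18264227 0.37603091] [-0.03678011 -0.05509053 -0.0164524 ] [ 0.61864301 -0.07342254  0.17816986]
```

Gripped at 5 N with no side load. I'll firm the grip slightly and draw up slowly.

>>> carry_out(plan=[0,0,0,0,0,0,205,0,0,0,0,0,0,205,0,0,0,0,0,-0.04,205,0,0,0,0,0,-0.06,205,0,0,0,0,0,-0.07,205,0,0,0,0,0,-0.08,205,0,0,0,0,0,0,205,0,0,0,0,0,0,205], grip_force=8)

```text
time: 22.18
position: [0.6187, -0.0733, 0.1885]
tool_rot: [2.342, 2.093, -0.001]
contact_force: [-0.2, 0.2, -0.0]
finger_gap: 0.0215
grip_force: 8.0
```

>>> carry_out(plan=[0,0,0,0,0,-0.08,205,0,0,0,0,0,-0.1,205,0,0,0,0,0,-0.1,205,0,0,0,0,0,-0.1,205,0,0,0,0,0,-0.1,205,0,0,0,0,0,-0.1,205,0,0,0,0,0,-0.1,205,0,0,0,0,0,-0.1,205,0,0,0,0,0,-0.08,205,0,0,0,0,0,-0.06,205,0,0,0,0,0,0,205,0,0,0,0,0,0,205])

```text
time: 23.18
position: [0.6187, -0.0734, 0.225]
tool_rot: [2.343, 2.093, -0.002]
contact_force: [0.0, -0.5, -1.6]
finger_gap: 0.0217
grip_force: 8.0
```

Run:
```python
from h import *
np.set_printoptions(precision=4,suppress=True)
s=manip.sense();print(s['position'],s['contact_force'],s['wrist_torque'],s['finger_gap'])
for c in ['wrist','side','top']:
    s=snap(c);P=cloud(s)
    q=P[(np.hypot(P[:,0]-.6187,P[:,1]+.0733)<.010)&(P[:,2]>.12)&(P[:,2]<.28)]
    print(c,len(q),np.percentile(q[:,2],[50,90,98,100]) if len(q) else '')
    if c=='wrist': w=s['color']
s=manip.sense();print(s['contact_force'],s['position'],s['time'])
cv2.imwrite('pics/w7.png',w)
```

```text
[ 0.6187 -0.0734  0.225 ] [ 0.0155 -0.5227 -1.5833] [-0.0178 -0.0656 -0.0072] 0.021691295521839783
wrist 2457 [0.2335 0.2385 0.239  0.2514]
side 5 [0.1665 0.1706 0.1717 0.172 ]
top 0 
[ 0.273   0.0033 -1.1418] [ 0.6186 -0.0734  0.2247] 23.3333
```

View pics/w7.png

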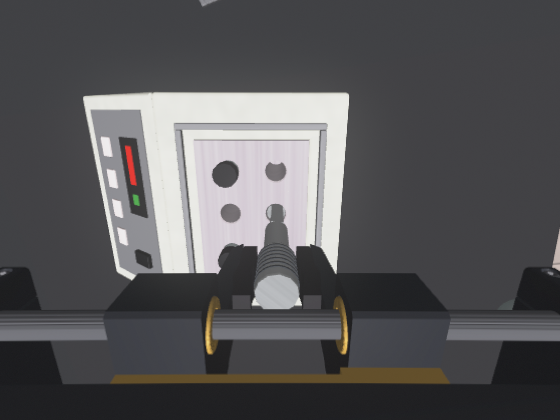

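The thermometer is held upright at (277,285) with its stem still in the well. It is up 46.6 mm, so it needs about 6 mm more.

>>> carry_out(plan=[0,0,0,0,0,-0.05,205,0,0,0,0,0,-0.05,205,0,0,0,0,0,-0.05,205,0,0,0,0,0,0,205,0,0,0,0,0,0,205,0,0,0,0,0,0,205,0,0,0,0,0,0,205])

```text
time: 23.92
position: [0.6187, -0.0734, 0.2309]
tool_rot: [2.343, 2.093, -0.002]
contact_force: [-0.5, -0.0, -1.5]
finger_gap: 0.0218
grip_force: 8.0
```

Run:
```python
from h import *
np.set_printoptions(precision=4,suppress=True)
s=snap('wrist');P=cloud(s)
q=P[(np.hypot(P[:,0]-.6187,P[:,1]+.0733)<.010)&(P[:,2]>.2)&(P[:,2]<.28)]
print(len(q),np.percentile(q[:,2],[50,90,98]))
m=manip.sense();print(m['contact_force'],m['wrist_torque'],m['position'],m['finger_gap'],m['qvel'])
print(px(s,[.6187,-.0733,.125]))
cv2.imwrite('pics/w8.png',cv2.resize(s['color'][180:310,210:340],None,fx=4.5,fy=4.5,interpolation=cv2.INTER_CUBIC))
```

```text
1613 [0.2436 0.2445 0.245 ]
[ 0.3294 -0.0927 -1.1477] [ 0.0147 -0.0837  0.0247] [ 0.6187 -0.0734  0.2309] 0.021376922532645056 [ 0.0016  0.0024 -0.0008  0.0006  0.0001  0.0023 -0.0017]
[[274.8058 210.3917]]
```

View pics/w8.png

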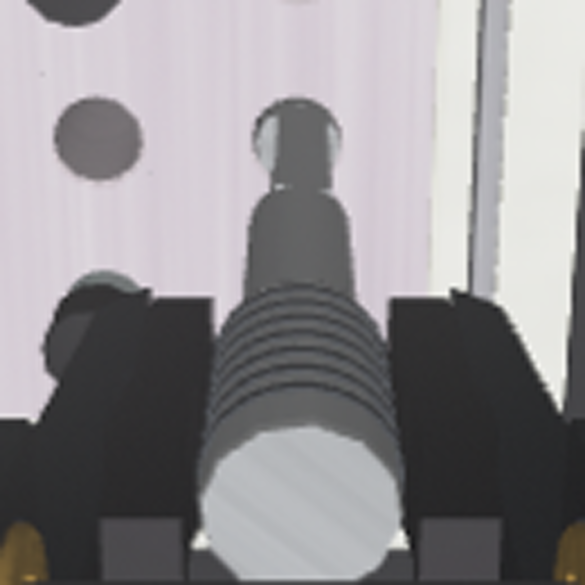

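The picture shows the whole cut-away window above the block, with the bulb's shoulder just visible in the well mouth at (298,140). It is up 52.7 mm and steady, so I'll hand in.

```bash
python3 -c "
from plant import manip
print(manip.close_job())"
```

```text
the job is handed in; nothing more can be done
None
```

I handed the job in with the cover tipped up, lifted off and standing upright on the bench clear of the heater, and the thermometer held steady about 53 mm up, its window clear and its bulb still in the well (about 24 s used).

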